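Snap a food container's lid shut along its seam with a spatula

TASK

Take the wooden spatula from its white stand and use its round tip to close the lid of the steel container under the slatted rack: starting on the red tab, follow the seam slowly in one unbroken run along the blue tabs, pressing each tab fully home in turn before the next, firmly enough to seat it but gently enough not to dent the lid, without lifting the tip away from the seam and without pressing with your fingers. Then stand the spatula, tip down, in the upright blue cup and let go. Do not shove the stack of containers or the ramekin about.

Things in the scene. Friction and masses are not known exactly. Their poses are not given: they have to be found in the camera images.
- container: Round steel food container, 144 mm across, fixed; origin: centre of its underside on the work surface, x and y level, z up. Its white plastic lid is 154 mm across; in the lid's flat top runs the seam, a dark circle of radius 65 mm about the container's z axis, with five rounded snap tabs. Pressing with more than 22 N dents it.
- seam_centre (a point): Fixed point on the container's axis, 70 mm above its origin: nominal centre of the lid's flat top. The real lid sits unevenly: its top is 0 to 5 mm higher than this point, and it leans by up to 0.035 rad either way about the container's x axis (one end of the row of tabs higher than the other). Neither is measured: feel for it.
- seam_start (a point): Nominal place of the red tab 0 (at lid-top height, before the lid's unevenness). Tab k (0 to 4) lies on the seam at -36 + 18 k degrees about the container's z axis, from its x axis towards its y axis; tab 0 is red, the rest blue. Tabs: rounded ribs 20 mm long (radially), 19 mm wide, top radius 12.5 mm; 5 mm proud of the lid when up, 0.5 mm when home.
- rack: Grey resin slatted rack over the tabs, fixed; origin on the work surface within 6 mm (x) and 20 mm (y) of the container's. In its frame (x to the back) the deck spans x 33 to 87, y +-135, z 192 to 204 mm; posts 22 x 16 mm at x 76, y +-126, cross pieces under the deck there down to z 180. Tabs are reached with the spatula tilted, the hand in front (-x) of the deck.
- stand: White ceramic block, 80 x 80 mm, 80 mm high, fixed, with an upright through hole of 18.5 mm in the middle; origin: centre of its underside.
- spatula: Wooden spatula, 165 mm long, 70 g: a round shank 16 mm across with a hemispherical tip (radius 8 mm) and, from 75 mm above the tip to the end at 165 mm, a square handle 26 x 26 mm. Starts upright, tip down in the stand, the handle's shoulder resting on the stand's top. Origin: the very tip; z runs along it towards the handle; x and y are square to the handle's faces.
- spatula_tip (a point): The very tip of the spatula (same point as its origin).
- cup: Blue plastic cup, loose, 110 mm high, 84 mm across at the mouth, wall 4 mm; origin: centre of its underside, z up.
- stack: Bystander: three round steel containers with white lids clipped into one stack, 128 mm across, 180 mm high, loose, 1.4 kg; origin: centre of the underside.
- ramekin: Bystander: glass ramekin, 90 mm across, 50 mm high, loose; origin: centre of the underside.
- tab0 (a joint): Snap tab 0: 0 = up, 0.0045 (m) = fully down; home from 0.0035 on. It yields slowly to a push of about 3 N or more and stays down; 5 to 9 N is a good push.
- tab1 (a joint): Snap tab 1: 0 = up, 0.0045 (m) = fully down; home from 0.0035 on. It yields slowly to a push of about 3 N or more and stays down; 5 to 9 N is a good push.
- tab2 (a joint): Snap tab 2: 0 = up, 0.0045 (m) = fully down; home from 0.0035 on. It yields slowly to a push of about 3 N or more and stays down; 5 to 9 N is a good push.
- tab3 (a joint): Snap tab 3: 0 = up, 0.0045 (m) = fully down; home from 0.0035 on. It yields slowly to a push of about 3 N or more and stays down; 5 to 9 N is a good push.
- tab4 (a joint): Snap tab 4: 0 = up, 0.0045 (m) = fully down; home from 0.0035 on. It yields slowly to a push of about 3 N or more and stays down; 5 to 9 N is a good push.

How it is judged:
By the outcome, as a careful person would: the job done as asked, in the order asked, and still so for the second after the job is handed in, with the robot touching nothing.
It also fails if it takes over 72 s, if anything falls off the work surface, if the arm or the gripper's body presses on something with over 40 N, if the wrist force passes 120 N, or if a joint passes its speed limit or range.

ROBOT

A 7-joint arm with a two-finger parallel gripper is mounted at the origin on the work surface. World frame = base frame: x ahead of the robot, y to its left, z up, the work surface at z = 0. Lengths are in m, angles in degrees, forces in N, time in s.
With the tool pointing down it reaches from about 0.425 to 0.875 m from the base axis. Payload 4.7 kg.
Tool frame: the origin (TCP) lies at the centre of the arm's flange, where the gripper is bolted on; the fingertips stand 182 mm ahead of it and the grasp point (between the pads) lies 164 mm ahead of it; z points along the fingers, y is the line along which they close (so a half turn about z gives the same grasp; the last joint's range is limited). The gripper opens to 87 mm and grips with 3 to 60 N. Pads are 19 mm wide; open, the fingers measure 117 mm over their backs; the gripper's body (75 mm by 190 mm) begins 51 mm behind the grasp point.
Start: joints at [-74.479, 18.392, -4.016, 83.108, 1.295, 78.541, -3.26], TCP at [0.165, 0.629, 0.405] pointing down, gripper open.
Joint ranges: [-163.93, 163.93], [-17.29, 119.83], [-79.2, 71.16], [3.27, 140.29], [-89.18, 269.18], [5.43, 117.66], [-154.24, 154.24]. Speed limits (degrees/s): [147.25, 147.25, 180, 180, 180, 180, 180].

INTERFACE

Orientations are given as [roll, pitch, yaw] about the fixed x, y, z axes, in that order (R = Rz(yaw) Ry(pitch) Rx(roll)).
In Python, from cell import env gives the robot as it stands. The module is installed in compiled form; this text tells all that it offers.
- The arm moves only by the tool step_arm, never from a script. Its argument "steps" is one flat list of numbers, 5 for each row, row after row: the opening, from 0 (shut) to 1 (fully open), then the shift along the tool's x, y, z in mm, then the turn about the tool's z in degrees. In form: [grip, dx, dy, dz, roll, grip, dx, dy, dz, roll, ...]. A call has 1 to 12 rows; each row shifts and turns the commanded pose from where the row before left it, along the tool's axes as they then stand; what a row does not reach is not made up. A row lasts 1/8 s, in which the tool goes at most 62.5 mm and 10.7 degrees, less where a joint would pass 70% of its speed; a pose out of reach is approached as far as the arm can. A call with a gripper value outside its range is refused whole. The fingers move at their own pace and stop on an object; "grip_force" is the grip in N (left out, the last holds). Time passes only in rows, so rows that do not move let the fingers close. It gives the time, the measured TCP pose, the force, the opening and the grip force at its end, in the units of the state.
- env.get_obs(): the state, without advancing time (a new reading comes with each control period).
- env.read_camera(name): name is "scene" or "top" or "wrist"; returns a dict with "image" (400x640x3 uint8, red, green, blue), "camera_matrix" (3x3 intrinsics, pixels), "distortion" ([k1, k2, p1, p2, k3] as OpenCV has them; the pictures are not rectified), "R" (3x3) and "t" (3): a world point X has camera coordinates R X + t. Camera axes: x right, y down, z forward; pixel columns grow to the right and rows downward; lengths in m; the calibration is good to about 2 mm. A picture is of the moment at which its call begins. There is no depth.
- env.sign_off(): hands the job in; it is judged then, once.
The state is a dict: "time_s": time; "qpos": joint angles; "joint_velocities": joint speeds; "effort": joint torques, N m; "tool_pos": TCP position; "tool_rot": TCP orientation; "force": force on the tool from outside, world axes, zero at the start; "wrist_torque": the same for the moment, N m; "grip_width": finger opening in m; "grasp_force": force on a finger pad.
Only numpy, scipy, OpenCV 4.12 (cv2) and the standard library are available. Lean on these libraries where they do the work, as an engineer would, in place of code of your own. Each camera call takes 0.05 s, during which the arm holds its last target. There are 200 camera calls.

## Working session

There is one attempt and no reset: what is moved stays moved. The work goes in short steps, Python scripts to look and compute and a tool call to move; the robot and the scene stay as the last step left them, time stands still between calls to the robot, and variables do not carry over. Pictures are saved under pics/ and viewed, at most 10 in all, crops included, and the job is handed in when it is done.

Besides the shell and the picture viewer there is one more tool, called after ">>>" as a command line: name --argument value ..., lists and objects as JSON in quotes. step_arm: Moves the arm, as the interface text tells. Its arguments: {"type":"object","properties":{"steps":{"type":"array","items":{"type":"number"}},"grip_force":{"type":"number"}},"required":["steps"]}

```bash
mkdir -p pics
cat > h.py <<'E'
import numpy as np, cv2
from cell import env
from scipy.spatial.transform import Rotation as Ro
def cam(n,f=None):
    c=env.read_camera(n)
    if f: cv2.imwrite('pics/'+f,c['image'][:,:,::-1])
    return c
def ray(c,u,v):
    p=cv2.undistortPoints(np.array([[[u,v]]],float),np.array(c['camera_matrix']),np.array(c['distortion']))[0,0]
    R=np.array(c['R']);t=np.array(c['t']).ravel()
    return -R.T@t, R.T@np.array([p[0],p[1],1])
def onz(c,u,v,z):
    o,d=ray(c,u,v); return o+d*(z-o[2])/d[2]
def proj(c,X):
    return cv2.projectPoints(np.array(X,float).reshape(-1,1,3),cv2.Rodrigues(np.array(c['R']))[0],np.array(c['t'],float),np.array(c['camera_matrix']),np.array(c['distortion']))[0].reshape(-1,2)
E
python3 - <<'E'
from h import *
for n in ['scene','top','wrist']:
    c=cam(n,n+'0.png'); o,d=ray(c,320,200); print(n,o.round(3),d.round(3))
print(env.get_obs())
E
```

```text
scene [1.287 0.464 0.755] [-0.675 -0.41  -0.613]
top [ 0.363 -0.012  1.089] [ 0.169 -0.    -0.986]
wrist [0.087 0.648 0.383] [ 0.283 -0.082 -0.956]
{'time_s': 0.15, 'qpos': array([-74.4771111 ,  18.43128048,  -4.01373421,  83.1589252 ,
         1.29368616,  78.54256855,  -3.25988625]), 'joint_velocities': array([ 0.01948129, -0.05900189,  0.07443058, -0.13968643,  0.07016085,
        0.06314805, -0.02648249]), 'effort': array([ 1.84125884e-04, -4.91794825e+01, -4.04336248e-01, -3.12877214e+01,
       -6.38909452e-02,  4.04844282e-02,  1.02727263e-04]), 'tool_pos': array([0.16511268, 0.62852209, 0.40388921]), 'tool_rot': array([-1.79912364e+02,  4.42124597e-03,  1.65284656e+02]), 'force': array([ 0.60980872, -0.21503964, -0.25263444]), 'wrist_torque': array([-0.00666839, -0.03175835,  0.03076181]), 'grasp_force': 0.0, 'grip_width': 0.08705756778620725}
```

View pics/scene0.png

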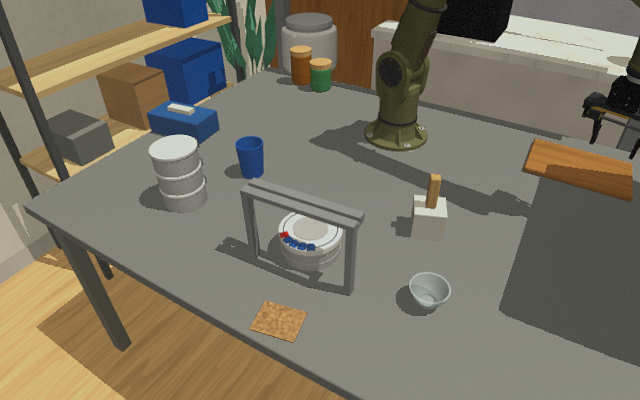

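View pics/top0.png

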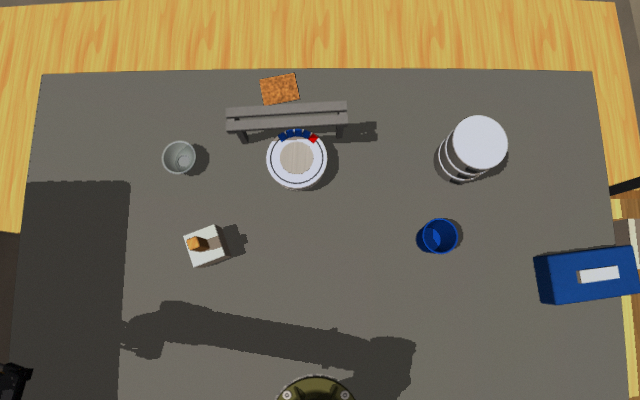

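The scene shows the rack and container at about (305,235), the spatula in its stand at (430,200) and the cup at (250,158). In the top view the lid is at (297,158), with the red tab at (313,139) and blue tabs at about (295,133). The handle top is at (195,243), the cup at (438,236) and the stack at about (475,150).

```bash
cat > m.py <<'E'
from h import *
def pts(c,m,z): 
    return np.array([onz(c,u,v,z) for u,v in m])
def circ(P):
    A=np.c_[2*P[:,:2],np.ones(len(P))];s=np.linalg.lstsq(A,(P[:,:2]**2).sum(1),rcond=None)[0]
    return s[:2],np.sqrt(s[2]+s[0]**2+s[1]**2)
def mask(c,box,lo,hi):
    h=cv2.cvtColor(c['image'],cv2.COLOR_RGB2HSV); m=cv2.inRange(h,lo,hi); k=np.zeros_like(m); x0,y0,x1,y1=box; k[y0:y1,x0:x1]=m[y0:y1,x0:x1]; return k
def big(m): return max(cv2.findContours(m,cv2.RETR_EXTERNAL,cv2.CHAIN_APPROX_NONE)[0],key=cv2.contourArea)[:,0,:].astype(float)
def rob(P,r):
    c0=P.mean(0)[:2]
    for _ in range(15):
        c0,rr=circ(P); e=abs(np.hypot(*(P[:,:2]-c0).T)-rr); P=P[e<=max(np.quantile(e,.93),.001)]
    return c0.round(4),round(rr,4),len(P)
E
python3 - <<'E'
from m import *
c=cam('top')
# lid
h=cv2.cvtColor(c['image'],cv2.COLOR_RGB2HSV)
m=mask(c,(260,133,335,195),(0,0,150),(179,60,255)); b=big(m); b=b[b[:,1]>145]; 
print('lid',rob(pts(c,b,.070),.077))
for nm,l,hh in [('red',(0,150,80),(8,255,255)),('blue',(100,120,60),(130,255,255))]:
    mm=mask(c,(260,120,335,150),l,hh); n,_,st,ce=cv2.connectedComponentsWithStats(mm)
    for i in range(1,n):
        if st[i,4]>4: print(nm,st[i],ce[i].round(1),onz(c,*ce[i],.074).round(4))
mm=mask(c,(170,225,240,275),(5,110,60),(22,255,255)); r=cv2.minAreaRect(big(mm).astype(np.float32)); print('handle',r); 
for q in cv2.boxPoints(r): print(onz(c,*q,.17).round(4))
mm=mask(c,(170,215,240,275),(0,0,150),(179,60,255)); b=big(mm); r=cv2.minAreaRect(b.astype(np.float32)); print('stand',[onz(c,*q,.08).round(3) for q in cv2.boxPoints(r)])
mm=mask(c,(405,205,475,265),(100,120,40),(130,255,255)); b=big(mm); print('cup',cv2.boundingRect(b.astype(np.int32)),rob(pts(c,b,.11),.042))
mm=mask(c,(435,100,520,190),(0,0,170),(179,50,255)); print('stack',rob(pts(c,big(mm),.18),.064))
im=c['image'][90:280,160:350]; im2=cv2.resize(im,None,fx=3,fy=3,interpolation=cv2.INTER_CUBIC); cv2.imwrite('pics/crop1.png',im2[:,:,::-1])
E
```

```text
lid (array([0.6455, 0.0466]), np.float64(0.075), 93)
red [309 134   9   9  50] [312.8 137.7] [0.6963 0.0046 0.074 ]
blue [278 128  32  14 220] [293.7 133.6] [0.7072 0.0527 0.074 ]
handle ((197.5, 243.5), (13.0, 21.0), 90.0)
[0.4402 0.2789 0.17  ]
[0.4402 0.2324 0.17  ]
[0.412  0.2312 0.17  ]
[0.4119 0.2775 0.17  ]
stand [array([0.45 , 0.321, 0.08 ]), array([0.48 , 0.244, 0.08 ]), array([0.405, 0.213, 0.08 ]), array([0.377, 0.29 , 0.08 ])]
cup (416, 218, 42, 36) (array([ 0.4466, -0.2904]), np.float64(0.0411), 60)
stack (array([ 0.6525, -0.3753]), np.float64(0.0623), 127)
```

View pics/crop1.png

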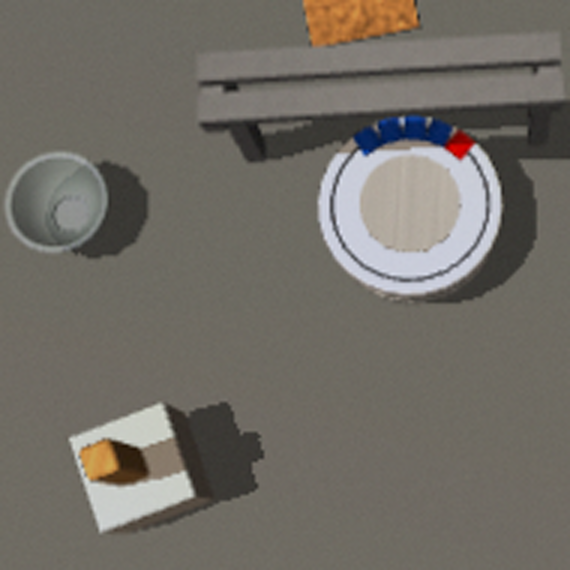

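The crop shows tabs 4 to 0 at crop (368,140), (390,130), (414,127), (438,131) and (459,145), which puts container yaw at about −3.5°. The handle and stand are turned about 20°, and the front edge of the rack deck lies just behind the tabs. I'm moving above the stand now.

>>> step_arm --steps '[1,-43,-35.4,0,0,1,-43,-35.4,0,0,1,-43,-35.4,0,0,1,-43,-35.4,0,0,1,-43,-35.4,0,0,1,-43,-35.4,0,0,1,-43,-35.4,0,0,1,-43,-35.4,0,0,1,0,0,0,-9,1,0,0,0,-9,1,0,0,0,-9,1,0,0,0,-9]'

```text
time_s: 1.7
tool_pos: [0.4258, 0.2673, 0.4047]
tool_rot: [180.0, -0.0, -158.4]
force: [-0.8, -0.0, -0.2]
grip_width: 0.087
grasp_force: 0.0
```

Run:
```python
from m import *
c=cam('wrist','w1.png'); o=env.get_obs(); print(o['tool_pos'],o['tool_rot'],o['qpos'],o['time_s'])
mm=mask(c,(0,0,640,400),(5,110,60),(22,255,255)); b=big(mm); print(cv2.boundingRect(b.astype(np.int32)),proj(c,[[.428,.267,.17],[.428,.267,.08]]))
# rack edges from top
c=cam('top'); g=cv2.resize(c['image'][85:150,210:365],None,fx=5,fy=5,interpolation=cv2.INTER_CUBIC)
cv2.imwrite('pics/rack.png',g[:,:,::-1])
```

```text
[0.42585536 0.26729709 0.4046624 ] [-1.79994025e+02 -6.37244772e-03 -1.58152868e+02] [-4.87957035e+01  1.38744991e-01  1.37251222e+01  1.04098104e+02
 -2.94638019e-02  7.57746845e+01  7.67837570e+01] 1.75
(300, 309, 269, 23) [[320.96396592 219.45394187]
 [321.14987698 190.94689158]]
```

View pics/w1.png

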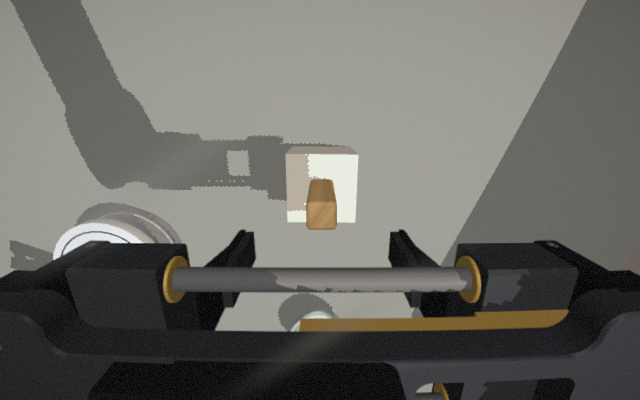

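View pics/rack.png

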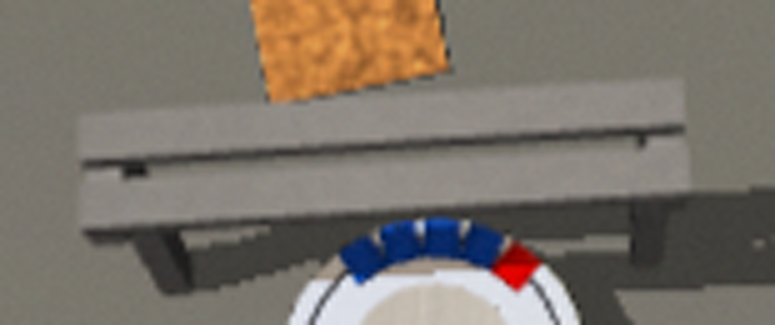

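The wrist view shows the handle top at about (321,215), square to the fingers and within a few mm of the prediction. The second crop shows the deck's front edge running from (80,230) to (690,192). Next I descend, grip and lift until only the tip is in the hole.

>>> step_arm --steps '[1,-2,0,40,0,1,0,0,40,0,1,0,0,34,0,0,0,0,0,0,0,0,0,0,0,0,0,0,0,0,0,0,0,0,0,0,0,0,0,0]' --grip_force 25

```text
time_s: 2.8
tool_pos: [0.4279, 0.2682, 0.2914]
tool_rot: [180.0, 0.1, -158.7]
force: [0.9, -0.6, -0.2]
grip_width: 0.0449
grasp_force: 0.0
```

Run:
```python
from m import *
c=cam('top'); o=env.get_obs(); print(o['tool_pos'],o['tool_rot'],o['grip_width'],o['grasp_force'],o['force'],o['time_s'])
a=onz(c,226,131,.204);b=onz(c,348,123.4,.204);print('rack front',a,b,np.degrees(np.arctan2(*(a-b)[[0,1]])))
# in container frame
C=np.array([.6455,.0466]);y=np.radians(-3.5);R=np.array([[np.cos(y),np.sin(y)],[-np.sin(y),np.cos(y)]])
print(R@(a[:2]-C),R@(b[:2]-C))
for k in range(5):
  t=np.radians(-36+18*k-3.5);print(k,proj(c,[[C[0]+.065*np.cos(t),C[1]+.065*np.sin(t),.076]]))
for p in [(368,140),(390,130),(414,127),(438,131),(459,145)]: print(p[0]/3+160,p[1]/3+90)
```

```text
[0.42785046 0.26819851 0.29120942] [ 1.79981834e+02  4.32920694e-02 -1.58718093e+02] 0.04089005272162272 0.0 [ 0.31318515 -0.12711028 -0.00559978] 2.85
rack front [0.67058883 0.19403096 0.204     ] [ 0.68623821 -0.07498511  0.204     ] -3.3292949627383392
[0.01604159 0.14868761] [ 0.04808482 -0.11887132]
0 [[312.58327193 137.68136099]]
1 [[305.59353478 133.78785121]]
2 [[297.69260364 132.1637828 ]]
3 [[289.62940782 132.95543851]]
4 [[282.16549838 136.0888202 ]]
282.6666666666667 136.66666666666666
290.0 133.33333333333334
298.0 132.33333333333334
306.0 133.66666666666666
313.0 138.33333333333334
```

>>> step_arm --steps '[0,0,0,0,0,0,0,0,0,0,0,0,0,0,0,0,0,0,-20,0,0,0,0,-24,0,0,0,0,-24,0,0,0,0,0,0]' --grip_force 25

```text
time_s: 3.72
tool_pos: [0.4283, 0.2684, 0.3603]
tool_rot: [179.9, 0.2, -158.7]
force: [-0.8, 0.3, -1.3]
grip_width: 0.0259
grasp_force: 25.0
```

Run:
```python
from m import *
o=env.get_obs(); print(o['tool_pos'],o['tool_rot'],o['grip_width'],o['grasp_force'],o['force'],o['wrist_torque'],o['time_s'])
c=cam('scene');u,v=proj(c,[[.428,.267,.12]])[0].astype(int);print(u,v)
cv2.imwrite('pics/s2.png',cv2.resize(c['image'][v-60:v+60,u-70:u+70],None,fx=4,fy=4)[:,:,::-1])
```

```text
[0.42828018 0.26842694 0.36028743] [ 179.9343202     0.1964831  -158.71085849] 0.02588782067859745 24.999836969655007 [-0.79624145  0.28486406 -1.28651653] [ 0.04637204  0.00678598 -0.03948401] 3.725
432 193
```

View pics/s2.png

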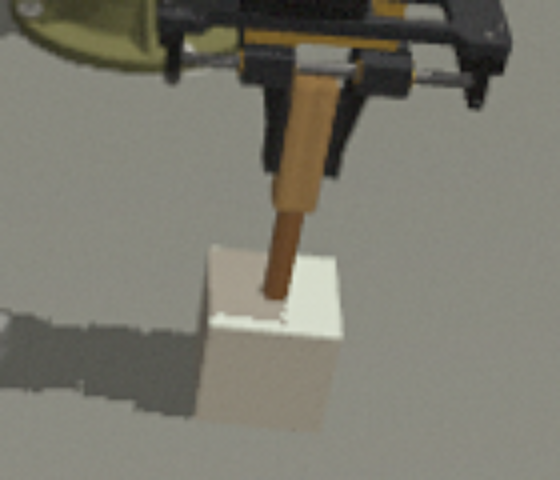

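The spatula has come up straight, with only its tip still in the hole. I'll pivot it in a loose grip, using the hole as a ball joint.

>>> step_arm --steps '[0,0,0,2,0,0,0,0,0,0,0,13.2,0,0.6,0,0,11.8,0,1.9,0,0,11.5,0,3.1,0,0,11.2,0,4.3,0,0,10.6,0,5.4,0,0,5.2,0,3.1,0,0,0,0,0,0]' --grip_force 5

```text
time_s: 4.9
tool_pos: [0.368, 0.2449, 0.3379]
tool_rot: [-180.0, -0.1, -158.7]
force: [-1.0, -0.9, -0.3]
grip_width: 0.0266
grasp_force: 5.0
```

Run:
```python
from m import *
o=env.get_obs(); print(o['tool_pos'],o['tool_rot'],o['grip_width'],o['grasp_force'],o['force'],o['wrist_torque'],o['time_s'])
c=cam('scene');u,v=proj(c,[[.428,.267,.12]])[0].astype(int);print(u,v)
cv2.imwrite('pics/s3.png',cv2.resize(c['image'][v-60:v+60,u-70:u+70],None,fx=4,fy=4)[:,:,::-1])
```

```text
[0.36798401 0.24486373 0.33787189] [-1.79992691e+02 -8.37064263e-02 -1.58697661e+02] 0.026599680299327404 4.999955706152832 [-1.04351093 -0.93699975 -0.33257909] [-0.09282772  0.18464525 -0.00945051] 4.9
432 193
```

View pics/s3.png

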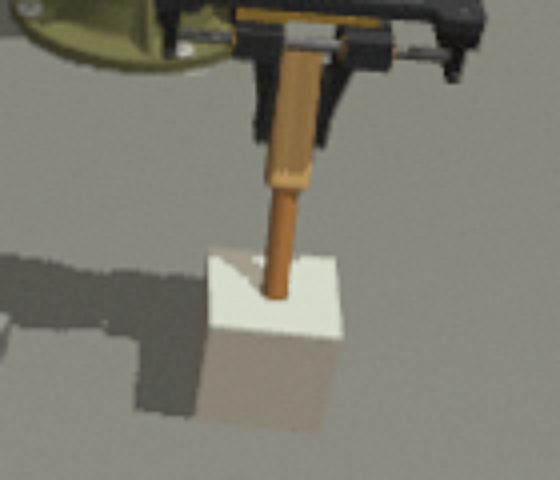

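It tilted as planned, about 33°. I'll tighten the grip, lift clear, carry it over and turn square to the rack.

>>> step_arm --steps '[0,0,0,0,0,0,0,0,-40,0,0,-16,-38.4,0,0,0,-16,-38.4,0,0,0,-16,-38.4,0,0,0,-16,-38.4,0,0,0,-16,-38.4,0,7.1,0,0,0,0,7.1,0,0,0,0,7.1]' --grip_force 60

```text
time_s: 6.08
tool_pos: [0.5136, 0.0947, 0.3782]
tool_rot: [-180.0, 0.0, 179.7]
force: [-0.4, -0.6, -0.2]
grip_width: 0.0254
grasp_force: 60.0
```

Run:
```python
from m import *
o=env.get_obs(); print(o['tool_pos'],o['tool_rot'],o['grip_width'],o['grasp_force'],o['force'],o['wrist_torque'],o['time_s'])
```

```text
[0.51356926 0.09467626 0.3782039 ] [-1.79975037e+02  1.31814047e-02  1.79661346e+02] 0.025370653439233056 59.99617075547576 [-0.44506106 -0.6498359  -0.20006168] [0.00465589 0.02424668 0.04292322] 6.075
```

>>> step_arm --steps '[0,-28.4,-29.8,0,0,0,-28.4,-29.8,0,0,0,-28.4,-29.8,0,0,0,0,0,0,0,0,0,0,0,0]'

```text
time_s: 6.7
tool_pos: [0.5981, 0.0063, 0.3779]
tool_rot: [180.0, -0.0, 180.0]
force: [0.3, 0.0, -0.7]
grip_width: 0.0253
grasp_force: 60.0
```

Run:
```python
from m import *
o=env.get_obs(); print(o['tool_pos'],o['tool_rot'],o['force'],o['wrist_torque'],o['time_s'])
p=o['tool_pos']; s=p+[.0621,0,-.2596]
out=[]
for n in ['scene','top']:
    c=cam(n);q=proj(c,[s,s-[0,0,.008]]);print(n,q); u,v=q[0].astype(int);cx,cy=u-45,v-50
    print(cx,cy); out.append(cv2.resize(c['image'][cy:cy+80,cx:cx+90],None,fx=4.4,fy=4.4,interpolation=cv2.INTER_CUBIC))
cv2.imwrite('pics/tip.png',np.hstack(out)[:,:,::-1])
```

```text
[0.59806525 0.00634126 0.37793529] [ 1.79985667e+02 -4.61278490e-02  1.79998296e+02] [ 0.29907819  0.01920309 -0.71148795] [ 0.08274019  0.01605062 -0.00854296] 6.7
scene [[291.79601018 212.44485951]
 [291.96558013 215.08049977]]
246 162
top [[311.83067583 146.3354552 ]
 [311.89485023 147.31099122]]
266 96
```

View pics/tip.png

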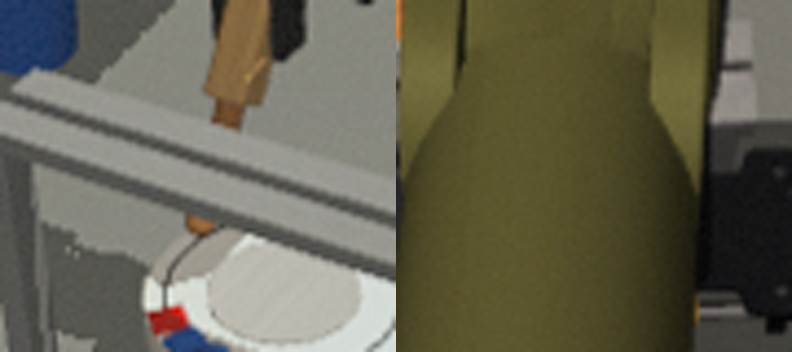

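In the left (scene) view the round tip is at full-image pixel (291.5,212.5), matching the predicted (291.8,212.4). The top view is blocked by the arm. I'll go in over the red tab.

>>> step_arm --steps '[0,-18,-0.5,7,0,0,-17.5,-0.5,8,0,0,0,0,6,0,0,0,0,2,0,0,0,0,0,0,0,0,0,0,0]'

```text
time_s: 7.55
tool_pos: [0.6333, 0.0048, 0.3559]
tool_rot: [180.0, 0.0, 180.0]
force: [1.0, 1.2, -1.0]
grip_width: 0.0258
grasp_force: 60.0
```

>>> step_arm --steps '[0,0,0,2,0,0,0,0,2,0,0,0,0,1,0,0,0,0,0,0]'

```text
time_s: 8.05
tool_pos: [0.6335, 0.0048, 0.3502]
tool_rot: [180.0, -0.0, 180.0]
force: [-0.3, 0.0, -0.6]
grip_width: 0.0259
grasp_force: 60.0
```

>>> step_arm --steps '[0,0,0,1,0,0,0,0,1,0,0,0,0,0,0]'

```text
time_s: 8.43
tool_pos: [0.6335, 0.0048, 0.3483]
tool_rot: [180.0, -0.0, 180.0]
force: [0.3, 1.2, -1.8]
grip_width: 0.0257
grasp_force: 60.0
```

>>> step_arm --steps '[0,0,0,1,0,0,0,0,0,0]'

```text
time_s: 8.68
tool_pos: [0.6335, 0.0048, 0.3473]
tool_rot: [180.0, -0.0, 180.0]
force: [0.3, 0.1, -0.5]
grip_width: 0.0255
grasp_force: 60.0
```

>>> step_arm --steps '[0,0,0,1,0,0,0,0,0,0]'

```text
time_s: 8.93
tool_pos: [0.6335, 0.0048, 0.3462]
tool_rot: [180.0, -0.0, 180.0]
force: [0.2, 0.0, -0.5]
grip_width: 0.026
grasp_force: 60.0
```

>>> step_arm --steps '[0,0,0,1,0,0,0,0,0,0]'

```text
time_s: 9.18
tool_pos: [0.6336, 0.0048, 0.3457]
tool_rot: [180.0, 0.0, 180.0]
force: [-1.3, 0.1, 0.5]
grip_width: 0.0258
grasp_force: 60.0
```

>>> step_arm --steps '[0,0,0,1,0,0,0,0,0,0]'

```text
time_s: 9.43
tool_pos: [0.6336, 0.0048, 0.3446]
tool_rot: [180.0, 0.0, 180.0]
force: [-1.2, 0.1, 1.7]
grip_width: 0.0256
grasp_force: 60.0
```

Contact near TCP z ≈ 0.346. Pressing on.

>>> step_arm --steps '[0,0,0,1,0,0,0,0,0,0]'

```text
time_s: 9.68
tool_pos: [0.6336, 0.0048, 0.3434]
tool_rot: [180.0, 0.0, 180.0]
force: [0.0, -0.4, 2.1]
grip_width: 0.0257
grasp_force: 60.0
```

>>> step_arm --steps '[0,0,0,1,0,0,0,0,0,0]'

```text
time_s: 9.93
tool_pos: [0.6336, 0.0048, 0.3423]
tool_rot: [180.0, 0.0, 180.0]
force: [0.2, -0.8, 1.7]
grip_width: 0.0258
grasp_force: 60.0
```

>>> step_arm --steps '[0,0,0,1,0,0,0,0,0,0]'

```text
time_s: 10.18
tool_pos: [0.6336, 0.0048, 0.3413]
tool_rot: [180.0, 0.0, 180.0]
force: [0.2, 0.1, 0.9]
grip_width: 0.0262
grasp_force: 60.0
```

>>> step_arm --steps '[0,0,0,1,0,0,0,0,0,0]'

```text
time_s: 10.42
tool_pos: [0.6336, 0.0047, 0.3407]
tool_rot: [180.0, 0.0, 180.0]
force: [-0.9, 0.9, 2.8]
grip_width: 0.0254
grasp_force: 60.0
```

Run:
```python
from m import *
F=[];T=[]
for i in range(3):
    c=cam('scene'); o=env.get_obs(); F.append(o['force']);T.append(o['wrist_torque'])
p=o['tool_pos']; s=p+[.0621,0,-.2596]; print(p,np.mean(F,0),np.mean(T,0),proj(c,[s,[.6957,.0053,.078]]),o['time_s'])
q=proj(c,[s])[0].astype(int);cx,cy=q-[45,50]; print(cx,cy)
cv2.imwrite('pics/t0.png',cv2.resize(c['image'][cy:cy+80,cx:cx+90],None,fx=6,fy=6,interpolation=cv2.INTER_CUBIC)[:,:,::-1])
```

```text
[0.63357936 0.00476262 0.3406374 ] [-0.87855396  0.0777958   4.26959435] [ 0.00450965  0.049191   -0.05648171] [[283.55767118 232.93311637]
 [283.82246771 233.9812954 ]] 10.575
238 182
```

View pics/t0.png

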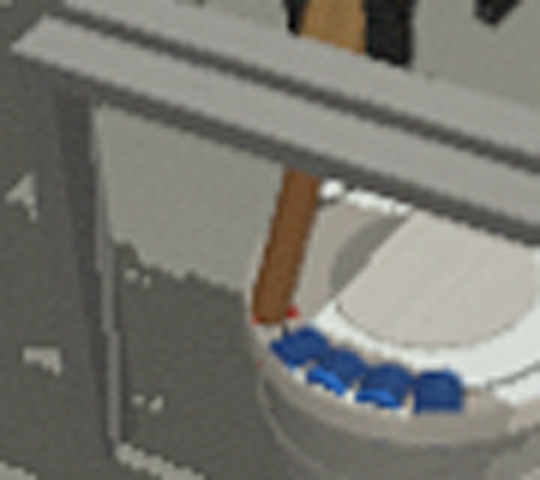

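The picture shows the tip at crop (270,310) on the red tab, now sunk, with four blue tabs still up. A small extra press will confirm the stop.

>>> step_arm --steps '[0,0,0,0.3,0,0,0,0,0,0,0,0,0,0,0]'

```text
time_s: 10.95
tool_pos: [0.6336, 0.0048, 0.3405]
tool_rot: [180.0, 0.0, 180.0]
force: [-0.8, -0.6, 5.8]
grip_width: 0.0255
grasp_force: 60.0
```

```bash
cat > st.py <<'E'
from h import *
F=[];T=[]
for i in range(4): env.read_camera('wrist'); o=env.get_obs(); F.append(o['force']);T.append(o['wrist_torque'])
print(o['tool_pos'].round(5),np.mean(F,0).round(2),np.mean(T,0).round(3),o['time_s'])
E
python3 st.py
```

```text
[0.63359 0.00474 0.34045] [-1.44  0.03  5.3 ] [-0.03   0.072 -0.009] 11.15
```

Tab 0 is firmly on its stop at about 6 N. Now following the seam up the flank of tab 1.

>>> step_arm --steps '[0,-1.15,1.64,0.1,0,0,-1.15,1.64,0.3,0,0,-1.15,1.64,0.4,0,0,-0.57,0.82,-0.3,0,0,-0.57,0.82,-0.6,0,0,-0.57,0.82,-0.6,0]'

```text
time_s: 11.9
tool_pos: [0.6386, 0.0111, 0.3405]
tool_rot: [-179.9, -0.0, 179.9]
force: [-2.0, -4.6, 2.5]
grip_width: 0.0257
grasp_force: 60.0
```

```bash
python3 st.py
```

```text
[0.63861 0.01123 0.34054] [-1.41 -3.88  3.09] [-1.178  0.166 -0.248] 12.1
```

>>> step_arm --steps '[0,-0.57,0.82,-0.6,0,0,-0.44,0.9,-0.6,0,0,-0.44,0.9,-0.5,0,0,-0.88,1.8,-0.5,0]'

```text
time_s: 12.6
tool_pos: [0.6406, 0.0153, 0.3425]
tool_rot: [-179.9, -0.1, 179.9]
force: [-3.1, -4.3, 2.6]
grip_width: 0.0258
grasp_force: 60.0
```

```bash
python3 st.py
```

```text
[0.64101 0.01679 0.34275] [-1.33 -3.46  2.38] [-1.067  0.2   -0.199] 12.8
```

```bash
cat > tip.py <<'E'
from m import *
def shank(im):
    h=cv2.cvtColor(im,cv2.COLOR_RGB2HSV); m=cv2.inRange(h,(6,110,40),(20,255,170))
    n,l,s,c=cv2.connectedComponentsWithStats(m); out=[]
    for i in range(1,n):
        if s[i,4]>40:
            ys,xs=np.nonzero(l==i); b=ys.max(); out.append((s[i].tolist(),[(r,round(xs[ys==r].mean(),1)) for r in (b-10,b-6,b-2)]))
    return out
if __name__=='__main__':
    im=cv2.resize(cv2.imread('pics/t0.png')[:,:,::-1],(90,80),interpolation=cv2.INTER_AREA); print('t0, pred',283.56-238,232.93-182,shank(im))
    c=cam('scene');p=env.get_obs()['tool_pos'];s=p+[.0621,0,-.2596];q=proj(c,[s])[0];cx,cy=q.astype(int)-[45,50]
    print('now pred',q-[cx,cy],shank(np.ascontiguousarray(c['image'][cy:cy+80,cx:cx+90])))
    q2=proj(c,[s+[0,.005,0]])[0]-q; print('5mm in y =',q2)
E
python3 tip.py
```

```text
t0, pred 45.56 50.93000000000001 [([50, 0, 11, 9, 75], [(np.int64(-2), np.float64(nan)), (np.int64(2), np.float64(55.5)), (np.int64(6), np.float64(56.5))]), ([42, 29, 11, 25, 146], [(np.int64(43), np.float64(46.5)), (np.int64(47), np.float64(45.5)), (np.int64(51), np.float64(44.5))])]
now pred [45.03242508 50.92820594] [([50, 0, 11, 7, 53], [(np.int64(-4), np.float64(nan)), (np.int64(0), np.float64(55.0)), (np.int64(4), np.float64(56.5))]), ([41, 27, 12, 27, 160], [(np.int64(43), np.float64(45.5)), (np.int64(47), np.float64(44.5)), (np.int64(51), np.float64(43.5))])]
5mm in y = [1.79321848 0.74642516]tip.py:7: RuntimeWarning: Mean of empty slice.
  ys,xs=np.nonzero(l==i); b=ys.max(); out.append((s[i].tolist(),[(r,round(xs[ys==r].mean(),1)) for r in (b-10,b-6,b-2)]))
  ret = ret.dtype.type(ret / rcount)
```

>>> step_arm --steps '[0,-0.7,1.6,-0.3,0,0,-0.7,1.6,-0.2,0,0,-0.7,1.6,0,0,0,-0.7,1.5,0,0,0,0,0,0,0]'

```text
time_s: 13.48
tool_pos: [0.644, 0.0238, 0.3434]
tool_rot: [179.9, 0.0, -180.0]
force: [0.4, -0.2, 0.9]
grip_width: 0.0256
grasp_force: 60.0
```

```bash
python3 st.py
```

```text
[0.64393 0.02361 0.34348] [0.31 0.58 0.75] [ 0.19  -0.123  0.022] 13.675
```

>>> step_arm --steps '[0,0,-0.4,0.5,0,0,0,-0.4,0.5,0,0,0,0,0.5,0,0,0,0,0.5,0,0,0,0,0,0]'

```text
time_s: 14.3
tool_pos: [0.6439, 0.022, 0.3415]
tool_rot: [-180.0, 0.0, 180.0]
force: [-0.1, 2.4, 1.1]
grip_width: 0.0259
grasp_force: 60.0
```

>>> step_arm --steps '[0,0,0,0.5,0,0,0,0,0.4,0,0,0,0,0,0]'

```text
time_s: 14.68
tool_pos: [0.6439, 0.022, 0.3407]
tool_rot: [-180.0, 0.0, 180.0]
force: [0.1, 2.0, 2.0]
grip_width: 0.0256
grasp_force: 60.0
```

```bash
python3 st.py
```

```text
[0.64388 0.02199 0.34067] [0.34 1.38 2.43] [ 0.459 -0.29   0.091] 14.875
```

>>> step_arm --steps '[0,0,0.3,0.4,0,0,0,0,0.4,0,0,0,0,0,0]'

```text
time_s: 15.25
tool_pos: [0.6439, 0.0221, 0.3403]
tool_rot: [-180.0, 0.0, 180.0]
force: [-0.5, 1.0, 6.1]
grip_width: 0.0256
grasp_force: 60.0
```

```bash
python3 st.py
```

```text
[0.6439  0.02214 0.34027] [-0.57  0.84  5.  ] [ 0.296 -0.214  0.04 ] 15.45
```

>>> step_arm --steps '[0,0,0,0.3,0,0,0,0,0,0,0,0,0,0,0]'

```text
time_s: 15.82
tool_pos: [0.6439, 0.0221, 0.3401]
tool_rot: [-180.0, 0.0, 180.0]
force: [-1.3, 0.7, 5.6]
grip_width: 0.0256
grasp_force: 60.0
```

```bash
python3 st.py
```

```text
[0.64392 0.02212 0.34015] [-0.75  0.62  5.42] [ 0.319 -0.156  0.066] 16.025
```

Tab 1 is home. On to tab 2 with the same profile.

>>> step_arm --steps '[0,-0.58,1.91,0,0,0,-0.58,1.91,0.2,0,0,-0.58,1.91,0.3,0,0,-0.29,0.96,-0.4,0,0,-0.29,0.96,-0.6,0,0,-0.29,0.96,-0.6,0,0,-0.29,0.96,-0.6,0,0,-0.14,0.99,-0.6,0,0,-0.14,0.99,-0.5,0]'

```text
time_s: 17.15
tool_pos: [0.6468, 0.0331, 0.3419]
tool_rot: [-179.9, -0.1, 179.9]
force: [-1.1, -5.9, 1.0]
grip_width: 0.0256
grasp_force: 60.0
```

```bash
python3 st.py
```

```text
[0.64687 0.03359 0.34223] [-0.92 -4.59  1.91] [-1.408  0.094 -0.299] 17.35
```

>>> step_arm --steps '[0,-0.28,1.98,-0.7,0,0,-0.25,1.98,-0.4,0,0,-0.2,1.98,-0.2,0,0,-0.2,1.98,0,0,0,0,0.5,0,0,0,0,0,0,0]'

```text
time_s: 18.1
tool_pos: [0.648, 0.0434, 0.3436]
tool_rot: [179.9, 0.0, -179.9]
force: [0.5, 0.2, 2.1]
grip_width: 0.0256
grasp_force: 60.0
```

```bash
python3 st.py; python3 -W ignore tip.py
```

```text
[0.648   0.04319 0.34361] [0.68 0.67 1.13] [ 0.253 -0.271  0.036] 18.3
t0, pred 45.56 50.93000000000001 [([50, 0, 11, 9, 75], [(np.int64(-2), np.float64(nan)), (np.int64(2), np.float64(55.5)), (np.int64(6), np.float64(56.5))]), ([42, 29, 11, 25, 146], [(np.int64(43), np.float64(46.5)), (np.int64(47), np.float64(45.5)), (np.int64(51), np.float64(44.5))])]
now pred [45.79734319 50.41979101] [([42, 24, 13, 30, 177], [(np.int64(43), np.float64(46.5)), (np.int64(47), np.float64(45.5)), (np.int64(51), np.float64(45.0))])]
5mm in y = [1.83969013 0.76975731]
```

>>> step_arm --steps '[0,0,-0.3,0.6,0,0,0,-0.3,0.6,0,0,0,0,0.6,0,0,0,0,0.6,0,0,0,0,0.5,0,0,0,0,0.4,0,0,0,0,0,0]'

```text
time_s: 19.23
tool_pos: [0.6479, 0.0417, 0.3404]
tool_rot: [180.0, 0.0, 180.0]
force: [0.9, 1.5, 2.9]
grip_width: 0.0258
grasp_force: 60.0
```

```bash
python3 st.py
```

```text
[0.64795 0.04174 0.34038] [-0.06  1.66  3.33] [ 0.511 -0.147  0.103] 19.425
```

>>> step_arm --steps '[0,0,0.3,0.4,0,0,0,0,0.2,0,0,0,0,0,0]'

```text
time_s: 19.8
tool_pos: [0.648, 0.0419, 0.3401]
tool_rot: [180.0, 0.0, 180.0]
force: [-0.8, 1.2, 4.7]
grip_width: 0.0258
grasp_force: 60.0
```

```bash
python3 st.py
```

```text
[0.64797 0.04183 0.34009] [-1.45  1.51  5.13] [ 0.453 -0.051  0.092] 20.0
```

>>> step_arm --steps '[0,0,0,0.3,0,0,0,0,0,0,0,0,0,0,0]'

```text
time_s: 20.38
tool_pos: [0.6479, 0.0419, 0.3399]
tool_rot: [180.0, 0.0, 180.0]
force: [-1.3, 1.7, 5.6]
grip_width: 0.0257
grasp_force: 60.0
```

```bash
python3 st.py
```

```text
[0.64796 0.04183 0.33994] [-1.6   1.47  6.15] [0.452 0.029 0.073] 20.575
```

Tab 2 is home. On to tab 3.

>>> step_arm --steps '[0,0,2,0,0,0,0,2,0.2,0,0,0,2,0.3,0,0,0,1,-0.4,0,0,0,1,-0.6,0,0,0,1,-0.6,0,0,0.1,1,-0.6,0,0,0.2,1,-0.6,0,0,0.2,1,-0.5,0]'

```text
time_s: 21.7
tool_pos: [0.6473, 0.0536, 0.3418]
tool_rot: [-179.9, -0.0, 180.0]
force: [1.3, -3.3, 0.6]
grip_width: 0.0259
grasp_force: 60.0
```

```bash
python3 st.py
```

```text
[0.64732 0.05389 0.34206] [-0.02 -2.59  1.01] [-0.924 -0.119 -0.191] 21.9
```

>>> step_arm --steps '[0,0.3,1.98,-0.6,0,0,0.3,1.98,-0.4,0,0,0.3,1.98,-0.2,0,0,0.3,1.98,0,0,0,0,0.5,0,0,0,0,0,0,0]'

```text
time_s: 22.65
tool_pos: [0.6462, 0.0634, 0.3434]
tool_rot: [179.9, 0.0, -180.0]
force: [0.2, -1.1, 0.4]
grip_width: 0.0257
grasp_force: 60.0
```

```bash
python3 st.py
```

```text
[0.64626 0.06325 0.34333] [0.82 0.01 1.19] [-0.04  -0.409 -0.027] 22.85
```

>>> step_arm --steps '[0,0,-0.2,0.6,0,0,0,-0.2,0.6,0,0,0,0,0.6,0,0,0,0,0.6,0,0,0,0,0.5,0,0,0,0,0.5,0,0,0,0,0.3,0,0,0,0,0,0]'

```text
time_s: 23.85
tool_pos: [0.6462, 0.0621, 0.34]
tool_rot: [180.0, 0.0, 180.0]
force: [-1.2, 1.0, 5.4]
grip_width: 0.0254
grasp_force: 60.0
```

```bash
python3 st.py
```

```text
[0.64623 0.06217 0.3399 ] [-1.06  1.81  5.3 ] [ 0.575 -0.052  0.119] 24.05
```

>>> step_arm --steps '[0,0,0.2,0.3,0,0,0,0,0,0,0,0,0,0,0]'

```text
time_s: 24.42
tool_pos: [0.6462, 0.0622, 0.3398]
tool_rot: [180.0, 0.0, 180.0]
force: [-0.6, 0.8, 5.7]
grip_width: 0.0256
grasp_force: 60.0
```

```bash
python3 st.py; python3 -W ignore tip.py
```

```text
[0.64624 0.06221 0.33979] [-1.45  1.34  5.72] [ 0.524 -0.001  0.099] 24.625
t0, pred 45.56 50.93000000000001 [([50, 0, 11, 9, 75], [(np.int64(-2), np.float64(nan)), (np.int64(2), np.float64(55.5)), (np.int64(6), np.float64(56.5))]), ([42, 29, 11, 25, 146], [(np.int64(43), np.float64(46.5)), (np.int64(47), np.float64(45.5)), (np.int64(51), np.float64(44.5))])]
now pred [45.31350449 50.11623394] [([42, 22, 13, 31, 188], [(np.int64(42), np.float64(46.5)), (np.int64(46), np.float64(45.5)), (np.int64(50), np.float64(44.5))])]
5mm in y = [1.86435855 0.78045382]
```

Tab 3 is home. On to the last tab.

>>> step_arm --steps '[0,0.65,1.89,0,0,0,0.65,1.89,0.2,0,0,0.65,1.89,0.3,0,0,0.33,0.95,-0.4,0,0,0.33,0.95,-0.6,0,0,0.33,0.95,-0.6,0,0,0.33,0.95,-0.6,0,0,0.47,0.88,-0.6,0,0,0.47,0.88,-0.5,0]'

```text
time_s: 25.8
tool_pos: [0.6418, 0.0735, 0.3417]
tool_rot: [-180.0, -0.1, 180.0]
force: [1.6, -2.6, 0.3]
grip_width: 0.0255
grasp_force: 60.0
```

```bash
python3 st.py
```

```text
[0.64182 0.07367 0.34198] [ 0.73 -1.78  0.31] [-0.527 -0.214 -0.105] 26.0
```

>>> step_arm --steps '[0,0.9,1.8,-0.4,0,0,0.9,1.8,-0.3,0,0,0.9,1.8,-0.1,0,0,0.9,1.8,0,0,0,0,0.4,0,0,0,0,0,0,0]'

```text
time_s: 26.75
tool_pos: [0.6384, 0.0816, 0.343]
tool_rot: [180.0, 0.0, -180.0]
force: [1.4, -1.0, 2.4]
grip_width: 0.0254
grasp_force: 60.0
```

```bash
python3 st.py
```

```text
[0.63842 0.08157 0.34289] [ 1.5  -0.74  1.79] [-0.355 -0.593 -0.091] 26.95
```

>>> step_arm --steps '[0,0,-0.2,0.6,0,0,0,-0.1,0.6,0,0,0,0,0.6,0,0,0,0,0.6,0,0,0,0,0.5,0,0,0,0,0.5,0,0,0,0,0.2,0,0,0,0,0,0]'

```text
time_s: 27.95
tool_pos: [0.6385, 0.0811, 0.3397]
tool_rot: [180.0, 0.0, -180.0]
force: [1.2, 1.0, 5.0]
grip_width: 0.0256
grasp_force: 60.0
```

```bash
python3 st.py
```

```text
[0.63849 0.08105 0.33965] [0.54 1.58 5.44] [ 0.408 -0.511  0.072] 28.15
```

>>> step_arm --steps '[0,0,0,0.3,0,0,0,0,0,0,0,0,0,0,0]'

```text
time_s: 28.52
tool_pos: [0.6385, 0.081, 0.3396]
tool_rot: [180.0, 0.0, -180.0]
force: [0.0, 0.9, 6.1]
grip_width: 0.0256
grasp_force: 60.0
```

```bash
python3 st.py
```

```text
[0.63852 0.08102 0.33958] [0.09 1.21 6.49] [ 0.409 -0.473  0.063] 28.725
```

All five tabs are home. I'll retreat, then go back to the stand's hole, where the tilt can be taken out of the grip.

>>> step_arm --steps '[0,0,0,-8,0,0,15,0,-4,0,0,30,0,-10,0,0,30,0,-20,0,0,30,25,0,0,0,33,28,0,-5.3,0,0,0,0,0]'

```text
time_s: 29.6
tool_pos: [0.4972, 0.1361, 0.3804]
tool_rot: [179.9, -0.2, -174.4]
force: [-0.7, 0.2, -0.8]
grip_width: 0.0257
grasp_force: 60.0
```

```bash
cat > go.py <<'E'
from h import *
import sys
o=env.get_obs();t=np.array([float(a) for a in sys.argv[1:4]]);yaw=float(sys.argv[4])
R=Ro.from_euler('xyz',o['tool_rot'],degrees=True)
print(o['tool_pos'].round(4),o['tool_rot'].round(2),'tool move mm',(R.inv().apply(t-o['tool_pos'])*1000).round(1),'roll',round(-((yaw-o['tool_rot'][2]+180)%360-180),2),o['force'].round(1),o['time_s'])
E
python3 go.py .368 .2449 .378 -158.7
```

```text
[0.4972 0.1361 0.3804] [ 179.91   -0.18 -174.36] tool move mm [117.9 121.    2.9] roll -15.66 [-0.7  0.2 -0.8] 29.6
```

>>> step_arm --steps '[0,29.5,30.2,0,0,0,29.5,30.2,0,0,0,29.5,30.2,0,0,0,29.5,30.2,0,0,0,0,0,0,-7.8,0,0,0,0,-7.8,0,0,0,0,0,0,0,0,0,0]'

```text
time_s: 30.6
tool_pos: [0.3719, 0.2427, 0.3808]
tool_rot: [-180.0, -0.0, -159.3]
force: [-0.8, -0.5, -1.5]
grip_width: 0.0258
grasp_force: 60.0
```

```bash
python3 go.py .368 .2449 .338 -158.7
python3 - <<'E'
from m import *
from tip import shank
c=cam('scene');p=env.get_obs()['tool_pos'];s=p+[.0621*.9317,.0621*.3633,-.2596];q=proj(c,[s])[0];cx,cy=q.astype(int)-[45,50]
im=np.ascontiguousarray(c['image'][cy:cy+80,cx:cx+90]);print('pred',q-[cx,cy],shank(im)[-1])
cv2.imwrite('pics/hole.png',cv2.resize(im,None,fx=6,fy=6,interpolation=cv2.INTER_CUBIC)[:,:,::-1])
E
```

```text
[0.3719 0.2427 0.3808] [-1.7998e+02 -3.0000e-02 -1.5931e+02] tool move mm [ 2.9  3.5 42.8] roll -0.61 [-0.8 -0.5 -1.5] 30.6
pred [45.98610322 50.68609274] ([43, 0, 14, 53, 414], [(np.int64(42), np.float64(46.5)), (np.int64(46), np.float64(45.5)), (np.int64(50), np.float64(45.5))])
```

>>> step_arm --steps '[0,1.7,3.5,12,-0.6,0,0,0,12,0,0,0,0,10,0,0,0,0,2,0,0,0,0,0,0]'

```text
time_s: 31.28
tool_pos: [0.369, 0.2459, 0.345]
tool_rot: [-180.0, -0.0, -158.5]
force: [-0.1, -0.5, -0.5]
grip_width: 0.0254
grasp_force: 60.0
```

```bash
python3 go.py .3691 .2453 .338 -158.7
```

```text
[0.369  0.2459 0.345 ] [-1.7999e+02 -1.0000e-02 -1.5852e+02] tool move mm [ 0.2 -0.6  7. ] roll 0.18 [-0.1 -0.5 -0.5] 31.275
```

>>> step_arm --steps '[0,0,-0.5,2,0,0,0,0,2,0,0,0,0,2,0,0,0,0,1,0,0,0,0,0,0]' --grip_force 20

```text
time_s: 31.9
tool_pos: [0.3686, 0.2455, 0.3409]
tool_rot: [179.9, -0.1, -158.5]
force: [-9.9, -5.0, 18.5]
grip_width: 0.026
grasp_force: 20.0
```

```bash
python3 st.py
```

```text
[0.36859 0.24546 0.34091] [-9.65 -4.67 18.02] [-1.061  1.857 -0.058] 32.1
```

>>> step_arm --steps '[0,0,0,-3,0,0,2,0,0,0,0,0,0,2,0,0,0,0,0,0]'

```text
time_s: 32.6
tool_pos: [0.367, 0.2444, 0.3385]
tool_rot: [-180.0, -0.1, -158.5]
force: [-2.8, -0.2, 0.8]
grip_width: 0.0256
grasp_force: 20.0
```

```bash
python3 st.py
```

```text
[0.36705 0.2445  0.33853] [-2.43 -1.87  1.01] [-0.422  0.734 -0.028] 32.8
```

>>> step_arm --steps '[0,0,0,0,0,0,-7.5,0,-4.1,0,0,-7.1,0,-3.6,0,0,-7.3,0,-3.1,0,0,-7.5,0,-2.6,0,0,0,0,0,0]' --grip_force 5

```text
time_s: 33.55
tool_pos: [0.3954, 0.256, 0.3527]
tool_rot: [180.0, 0.1, -158.5]
force: [0.6, 0.2, -0.7]
grip_width: 0.0258
grasp_force: 5.0
```

>>> step_arm --steps '[0,0,0,0,0,0,0,0,0,0,0,0,0,-30,0,0,0,0,-40,0,0,0,0,-40,0,0,0,0,0,0]' --grip_force 25

```text
time_s: 34.3
tool_pos: [0.3952, 0.2558, 0.4658]
tool_rot: [179.9, 0.4, -158.5]
force: [-0.6, -1.1, -1.8]
grip_width: 0.0262
grasp_force: 25.0
```

```bash
python3 go.py .4466 -.2904 .447 -158.7
python3 - <<'E'
from m import *
c=cam('scene');p=env.get_obs()['tool_pos'];q=proj(c,[p+[0,0,-.22]])[0];cx,cy=q.astype(int)-[45,50]
im=np.ascontiguousarray(c['image'][cy:cy+100,cx:cx+100]);print(q,cx,cy)
for th in (0,10,17,25,33):
    a=np.radians(th);print(th,proj(c,[p+[0,0,-.164]+s*np.array([np.sin(a)*.93,np.sin(a)*.363,-np.cos(a)]) for s in (.047,.114)]).round(1).tolist())
cv2.imwrite('pics/up.png',cv2.resize(im,None,fx=5,fy=5,interpolation=cv2.INTER_CUBIC)[:,:,::-1])
h=cv2.cvtColor(c['image'],cv2.COLOR_RGB2HSV); m=cv2.inRange(h,(5,110,40),(22,255,255))[cy:cy+100,cx:cx+100]
for r in range(0,100,6):
    x=np.nonzero(m[r])[0]
    if len(x): print(r+cy,cx+x.min(),cx+x.max(),len(x))
E
```

```text
[0.3952 0.2558 0.4658] [ 179.85    0.36 -158.5 ] tool move mm [ 152.4 -527.1   16.4] roll 0.2 [-0.6 -1.1 -1.8] 34.3
[440.63466842 143.04332208] 395 93
0 [[441.2, 139.7], [436.9, 163.8]]
10 [[441.5, 141.2], [437.4, 167.7]]
17 [[441.7, 141.9], [437.9, 169.6]]
25 [[442.0, 142.3], [438.6, 171.1]]
33 [[442.4, 142.3], [439.4, 171.7]]
93 458 468 11
99 428 459 3
105 441 452 12
111 441 452 12
117 439 451 13
123 439 450 12
129 438 449 12
135 437 448 12
141 439 444 6
147 438 443 6
153 437 443 7
159 436 442 7
165 436 441 6
```

View pics/up.png

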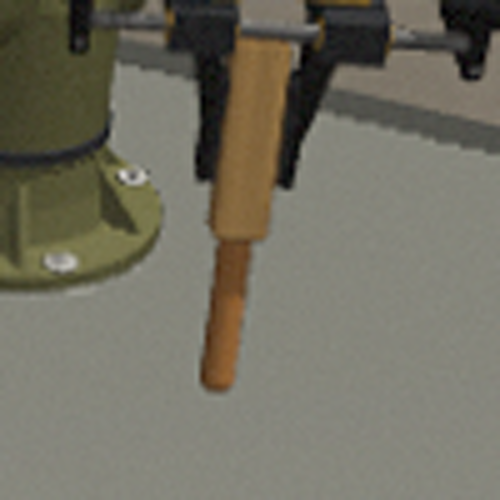

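The view shows the spatula well held, leaning about 17° with the tip at crop (218,385), which suits the cup. I'll carry it there by way of x ≈ 0.5.

>>> step_arm --steps '[0,-0.7,-46,0,0,0,-0.7,-46,0,0,0,-0.7,-46,0,0,0,-0.7,-46,0,0,0,-0.7,-46,0,0,0,-0.7,-46,0,0,0,0,0,0,9.1,0,0,0,0,9.1,0,0,0,0,9.1,0,0,0,0,9.1,0,0,0,0,9.1,0,0,0,0,9.0]'

```text
time_s: 35.85
tool_pos: [0.4992, 0.0004, 0.4607]
tool_rot: [-179.9, -0.1, 146.7]
force: [-0.2, 0.2, -1.3]
grip_width: 0.0259
grasp_force: 25.0
```

```bash
python3 go.py .4245 -.2761 .466 147
python3 - <<'E'
from m import *
c=cam('top');mm=mask(c,(405,205,475,265),(100,120,40),(130,255,255)); b=big(mm); print('cup',rob(pts(c,b,.11),.042))
E
```

```text
[4.992e-01 4.000e-04 4.607e-01] [-1.7989e+02 -1.1000e-01  1.4670e+02] tool move mm [ -89.3 -272.1   -5. ] roll -0.3 [-0.2  0.2 -1.3] 35.85
cup (array([ 0.4465, -0.2905]), np.float64(0.0411), 63)
```

>>> step_arm --steps '[0,-14.9,-45.3,0,0,0,-14.9,-45.3,0,0,0,-14.9,-45.3,0,0,0,-14.9,-45.3,0,0,0,-14.9,-45.3,0,0,0,-14.9,-45.3,0,0,0,0,0,20,0,0,0,0,0,0,0,0,0,0,0]'

```text
time_s: 37.02
tool_pos: [0.4269, -0.2756, 0.4423]
tool_rot: [-180.0, -0.0, 147.1]
force: [0.3, 0.3, -1.3]
grip_width: 0.0258
grasp_force: 25.0
```

```bash
python3 go.py .4245 -.2761 .295 147
python3 - <<'E'
from m import *
c=cam('scene');o=env.get_obs();p=o['tool_pos'];y=np.radians(o['tool_rot'][2]);f=-np.array([np.cos(y),np.sin(y),0])
for th in (5,11,17,23):
    a=np.radians(th);print(th,proj(c,[p+[0,0,-.164]+s*(np.sin(a)*f-[0,0,np.cos(a)]) for s in (.08,.114)]).round(1).tolist())
q=proj(c,[p+[0,0,-.25]])[0].astype(int);cx,cy=q-[30,40]
h=cv2.cvtColor(c['image'],cv2.COLOR_RGB2HSV); m=cv2.inRange(h,(5,110,40),(22,255,255))[cy:cy+80,cx:cx+60]
for r in range(0,80,3):
    x=np.nonzero(m[r])[0]
    if len(x): print(r+cy,cx+x.min(),cx+x.max(),len(x))
E
```

```text
[ 0.4269 -0.2756  0.4423] [-1.8000e+02 -4.0000e-02  1.4713e+02] tool move mm [  1.6  -1.7 147.3] roll 0.13 [ 0.3  0.3 -1.3] 37.025
5 [[251.8, 115.0], [252.0, 125.8]]
11 [[249.0, 115.2], [248.1, 126.2]]
17 [[246.2, 115.2], [244.2, 126.2]]
23 [[243.4, 114.9], [240.3, 125.8]]
85 227 248 9
88 226 249 5
91 245 249 5
94 245 249 5
97 244 254 11
100 244 253 10
103 245 253 9
106 245 249 5
109 245 249 5
112 244 248 5
115 243 248 6
118 243 247 5
121 242 246 5
124 242 246 5
```

>>> step_arm --steps '[0,2.5,-1.7,30,0,0,0,0,30,0,0,0,0,30,0,0,0,0,20,0,0,0,0,15,0,0,0,0,10,0,0,0,0,0,0]'

```text
time_s: 37.95
tool_pos: [0.4236, -0.2763, 0.3072]
tool_rot: [-180.0, -0.0, 147.0]
force: [-0.2, 0.1, -0.2]
grip_width: 0.0256
grasp_force: 25.0
```

```bash
python3 go.py .4245 -.2761 .295 147; python3 st.py
```

```text
[ 0.4236 -0.2763  0.3072] [-1.7998e+02 -3.0000e-02  1.4701e+02] tool move mm [-0.7  0.6 12.2] roll 0.01 [-0.2  0.1 -0.2] 37.95
[ 0.42382 -0.27669  0.30815] [ 0.34  0.42 -0.59] [-0.061  0.011 -0.005] 38.15
```

>>> step_arm --steps '[0,0,0,5,0,0,0,0,5,0,0,0,0,3,0,0,0,0,0,0]' --grip_force 10

```text
time_s: 38.65
tool_pos: [0.4234, -0.2764, 0.2941]
tool_rot: [-180.0, -0.0, 147.0]
force: [-0.6, 0.0, -1.4]
grip_width: 0.0256
grasp_force: 10.0
```

```bash
python3 st.py
```

```text
[ 0.42361 -0.27653  0.29457] [-0.02  0.26 -1.28] [-0.025  0.005  0.003] 38.85
```

>>> step_arm --steps '[0.33,0,0,0,0,0.36,0,0,0,0,0.4,0,0,0,0,0.4,0,0,0,0,0.5,0,0,0,0,0.6,0,0,0,0,0.6,0,0,0,0,0.6,0,0,0,0]'

```text
time_s: 39.85
tool_pos: [0.4235, -0.2765, 0.2944]
tool_rot: [180.0, 0.0, 147.0]
force: [-0.4, -0.4, -0.1]
grip_width: 0.0517
grasp_force: 0.0
```

>>> step_arm --steps '[0.7,0,0,0,0,0.7,0,0,0,0,0.7,0,0,0,0,0.7,0,0,-10,0,0.7,0,0,-20,0,0.7,0,0,-40,0,0.7,0,0,-50,0,0.7,0,0,-40,0,0.7,0,0,0,0]'

```text
time_s: 40.98
tool_pos: [0.4239, -0.2775, 0.4581]
tool_rot: [179.8, 0.4, 147.0]
force: [0.4, -1.0, -0.9]
grip_width: 0.061
grasp_force: 0.0
```

```bash
python3 st.py
python3 - <<'E'
from m import *
c=cam('scene'); h=cv2.cvtColor(c['image'],cv2.COLOR_RGB2HSV)
m=cv2.inRange(h,(5,110,40),(22,255,255)); 
print([(r,np.nonzero(m[r,215:290])[0].min()+215,np.nonzero(m[r,215:290])[0].max()+215) for r in range(90,180,4) if m[r,215:290].any()])
mb=mask(c,(225,125,280,195),(100,120,40),(130,255,255)); print('cup box',cv2.boundingRect(mb)); mb0=cv2.imread('pics/scene0.png')[:,:,::-1]; print('before',cv2.boundingRect(mask({'image':np.ascontiguousarray(mb0)},(225,125,280,195),(100,120,40),(130,255,255))))
print(proj(c,[[.4466,-.2904,.11],[.4466,-.2904,.16]]))
c=cam('top');mm=mask(c,(405,205,475,265),(100,120,40),(130,255,255)); print('cup',rob(pts(c,big(mm),.11),.042))
mm=mask(c,(435,100,520,190),(0,0,170),(179,50,255)); print('stack',rob(pts(c,big(mm),.18),.064))
mm=mask(c,(260,120,335,150),(100,120,60),(130,255,255));print('blue',cv2.boundingRect(mm),mm.sum()/255)
E
```

```text
[ 0.42318 -0.27625  0.45341] [ 0.11 -0.07 -0.46] [-0.047 -0.002  0.025] 41.175
[(90, np.int64(222), np.int64(222)), (94, np.int64(215), np.int64(215)), (126, np.int64(254), np.int64(263)), (130, np.int64(253), np.int64(263)), (134, np.int64(252), np.int64(262)), (138, np.int64(252), np.int64(260)), (142, np.int64(251), np.int64(260)), (146, np.int64(250), np.int64(256))]
cup box (235, 136, 28, 43)
before (235, 136, 28, 43)
[[249.08808048 143.10966931]
 [247.25101415 128.1652237 ]]
cup (array([ 0.4367, -0.2608]), np.float64(0.0261), 26)
stack (array([ 0.6527, -0.3754]), np.float64(0.0625), 130)
blue (280, 129, 28, 11) 44.0
```

```bash
python3 -c "
from cell import env
print(env.sign_off())"
```

```text
the job is handed in; nothing more can be done
None
```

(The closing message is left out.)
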